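Run the bench demagnetiser: set its strength, then hold the spring-return dial

TASK

A spanner lies ready on the plate of the bench demagnetiser. First push the strength slider along its track until its pointer stands level with the small metal clip on the scale, leaving the clip where it is; then turn the dial clockwise past its first two clicks to the third position, at its end stop, and hold it there against its spring. Finish while still holding the dial: do not let go, and leave the slider at its setting, the spanner lying on the plate and the things round the unit where they are.

Things in the scene. Friction and masses are not known exactly. Their poses are not given: they have to be found in the camera images.
- unit: The demagnetiser: a flat grey box fixed on the worktop, 190 (x) x 300 (y) mm, its flat panel 50 mm above the worktop. Origin: centre of its underside, on the worktop. Its x axis points from its front (controls) to its back, its y axis to its left, z up. The steel work plate, 80 x 250 mm and 4 mm high, covers the back half of the panel (centre at x +42 mm). In the front half are the slider on the left and the dial on the right.
- slider (a joint): Strength slider travel in m: 0 at the right end of its track, 0.09 at the left end; it moves along the unit's +y. It stays where it is left; friction about 1.5 N.
- slider_grip (a point): Centre of the slider's black upright grip, 26 (x) x 18 (y) x 30 mm high, 21 mm above the panel (grip from 6 to 36 mm above the panel). Axes as the unit's. A low pointer on its front side reaches out to the scale.
- clip_mark (a point): Top centre of the small dark steel clip on the scale bar in front of the slider track, 20 (x) x 9 (y) mm, top 6 mm above the panel, 32 mm in front of the slider's line of travel. It marks the setting: the slider is level with it when both have the same y in the unit's frame. It is stiff (15 N) and must not be moved. Axes as the unit's.
- dial (a joint): Dial angle in rad: 0 at rest, growing clockwise seen from above. First detent about 0.42, second about 0.83 (it stays in these when let go), third position 1.32 at the end stop; from the third it springs back to the second when let go. Turning it takes up to about 0.2 N m, holding it in the third position about 0.08 N m.
- dial_grip (a point): Point on the dial's upright axis, 29 mm above the panel, at the middle of its black bar grip: 46 mm long, 14 mm thick, from 11 to 43 mm above the panel, on a disc of 48 mm diameter. The x axis runs along the bar in the direction of the white line on its top and turns with the dial; y is across the bar's 14 mm; z up. At rest the bar points 0.66 rad to the left of the unit's x axis, in the third position 0.66 rad to the right.
- spanner_mid (a point): Middle of the loose steel combination spanner, 160 x 22 x 8 mm, that lies on the work plate along the unit's y; the point is at half its thickness, 58 mm above the worktop. It stays on the plate.
- magnet_dish_mid (a point): Bystander: round steel dish, 106 mm wide, 24 mm high, to the right of the unit on the worktop; point on its axis 6 mm above its underside.
- ball_bearing_mid (a point): Bystander: ball bearing, 47 mm wide, 14 mm high, lying flat to the left of the unit on the worktop; point near its middle.
- hex_key_mid (a point): Bystander: black hex key, 114 x 38 x 8 mm, lying to the left of the unit on the worktop; point near its middle.
Not all that is in view belongs to the job. What is shaped like the part that bears spanner_mid but green is not meant.

How it is judged (in metres and radians):
On the way, in this order (a step that is already met when the one before it is completed fails the run):
1. the slider stands level with the clip, with the dial still at rest (y of slider_grip in the frame of clip_mark between -0.005 and 0.005 m and value of joint dial below 0.25 rad), for 0.3 s.
2. the dial is in its third position (value of joint dial above 1.2 rad), for 0.5 s.
At the end, for the whole second after the job is handed in: The dial is held in its third position (beyond 1.20 rad of 1.32, from where it would spring back if let go), the slider is level with the clip within 5 mm, and the spanner still lies on the plate (value of joint dial above 1.2 rad and y of slider_grip in the frame of clip_mark between -0.005 and 0.005 m and height (world z) of spanner_mid between 0.053 and 0.064 m); the arm keeps its last pose, push and grip.
It fails at once if the clip is moved by more than 3 mm (distance of clip_mark from where it was at the start of the episode above 0.003 m).
It fails at once if the spanner on the plate is shifted by more than 25 mm (distance of spanner_mid from where it was at the start of the episode above 0.025 m).
It fails at once if a bystander is shifted by more than 25 mm (distance of any of magnet_dish_mid, ball_bearing_mid, hex_key_mid from where it was at the start of the episode above 0.025 m).
It also fails if it takes over 50 s, if anything falls off the work surface, if the arm or the gripper's body presses on something with over 40 N, if the wrist force passes 120 N, or if a joint passes its speed limit or range.

ROBOT

A 6-joint arm with a two-finger parallel gripper is mounted at the origin on a cart in front of the work surface, level with it; the furniture and walls round the work are solid. World frame = base frame: x ahead of the robot, y to its left, z up, the work surface at z = 0. Lengths are in mm, angles in rad, forces in N, time in s.
With the tool pointing down it reaches from about 300 to 850 mm from the base axis. Payload 5.4 kg.
Tool frame: the origin (TCP) lies midway between the tips of the shut fingers; the grasp point (between the pads) lies env.grasp_offset behind it (env.grasp_offset is the distance from the TCP to the grasp point, in mm); z points along the fingers, y is the line along which they close (so a half turn about z gives the same grasp; the last joint's range is limited). The gripper opens to 85 mm and grips with 20 to 120 N. Pads are 22 mm wide; open, the fingers measure 114 mm over their backs; the gripper's body (76 mm by 85 mm) begins 54 mm behind the grasp point. The pads swing forward as they close: fully open they stand 13 mm farther back than shut.
Start: joints at [1.049, 0.158, 1.597, -0, 1.386, -0.21], TCP at [176.404, 547.255, 231.299] pointing down, gripper open.
Joint ranges: [-2.91, 2.91], [-0.94, 2.29], [0.18, 2.7], [-1.29, 4.43], [0.17, 2.64], [-3, 3]. Speed limits (rad/s): [2.57, 2.57, 3.14, 3.14, 3.14, 3.14].

INTERFACE

Orientations are given as [roll, pitch, yaw] about the fixed x, y, z axes, in that order (R = Rz(yaw) Ry(pitch) Rx(roll)).
In Python, from cell import env, get_image, sign_off gives the robot as it stands.
- The arm moves only by the tool apply_moves, never from a script. Its argument "series" is a list of rows, each a list of 3 entries, a list of its own where there are three numbers: the turn, a rotation vector about the tool's x, y, z in rad, then the shift along the tool's x, y, z in cm, then the gripper's target within -1 to 1 (fully open at 1, half-way at 0, shut at -1). A call has exactly 10 rows; each row is the pose to reach, as a shift and turn from the pose commanded when the call began, along the tool's axes at that moment; what a row does not reach only later rows make up. A row lasts 1/10 s, in which the tool goes at most 50 mm and 8.59 degrees, less where a joint would pass 70% of its speed; a pose out of reach is approached as far as the arm can. A call with a gripper value outside its range is refused whole. The fingers move at their own pace and stop on an object; "force" is the grip in N (left out, the last holds). Time passes only in rows, so rows that repeat a pose let the fingers close, or fill a call up. It gives the time, the measured TCP pose, the force, the opening and the grip force at its end, in the units of the state.
- env.state(): the state, without advancing time (a new reading comes with each control period).
- get_image(name): name is "side" or "top"; returns a dict with "frame" (420x560x3 uint8, red, green, blue), "mtx" (3x3 intrinsics, pixels), "rvec" (rotation vector, rad) and "tvec" (3), from world to camera coordinates, as OpenCV has them. Camera axes: x right, y down, z forward; pixel columns grow to the right and rows downward; lengths in mm; the calibration is good to about 2 mm. A picture is of the moment at which its call begins. There is no depth.
- sign_off(): hands the job in; it is judged then, once.
The state is a dict: "time": time; "joints": joint angles; "dq": joint speeds; "effort": joint torques, N m; "tcp_pos": TCP position; "eef_rot": TCP orientation; "contact_force": force on the tool from outside, world axes, zero at the start; "torque": the same for the moment, N m; "grip_width": opening from 0.0 (shut) to 1.0 (fully open); "grip_force": force on a finger pad.
Only numpy, scipy, OpenCV 4.12 (cv2) and the standard library are available. Lean on these libraries where they do the work, as an engineer would, in place of code of your own. Each camera call takes 0.05 s, during which the arm holds its last target. There are 200 camera calls.

## Working session

There is one attempt and no reset: what is moved stays moved. The work goes in short steps, Python scripts to look and compute and a tool call to move; the robot and the scene stay as the last step left them, time stands still between calls to the robot, and variables do not carry over. Pictures are saved under pics/ and viewed, at most 10 in all, crops included, and the job is handed in when it is done.

Besides the shell and the picture viewer there is one more tool, called after ">>>" as name(argument=value, ...) on one line, values as JSON. apply_moves: Moves the arm, as the interface text tells. Its arguments: {"type":"object","properties":{"series":{"type":"array","items":{"type":"array"}},"force":{"type":"number"}},"required":["series"]}

```bash
mkdir -p pics
python3 - <<'E'
from cell import env,get_image
import cv2,numpy as np
for n in("side","top"):
    g=get_image(n); cv2.imwrite(f"pics/{n}0.png",g["frame"][:,:,::-1]); np.savez(f"{n}0.npz",**g)
    R=cv2.Rodrigues(np.array(g["rvec"],float))[0]; print(n,(-R.T@np.array(g["tvec"]).ravel()).round())
print(env.state(),env.grasp_offset)
E
```

```text
side [ 668. 1060.  881.]
top [ 471.  117. 1408.]
{'time': 0.1, 'joints': array([ 1.04887954e+00,  1.59033729e-01,  1.59811964e+00,  2.57027395e-05,
        1.38616265e+00, -2.10117169e-01]), 'dq': array([-0.00043918, -0.00144438, -0.00338402,  0.00039373,  0.00130468,
        0.00188487]), 'effort': array([-2.69805660e-04, -3.96992147e+01, -3.32337427e+01, -2.81077191e-04,
        4.21456236e-03, -4.68137742e-06]), 'tcp_pos': array([176.14268284, 546.79308425, 230.38186191]), 'eef_rot': array([-3.13991246e+00, -3.84152093e-04,  2.82978797e+00]), 'contact_force': array([ 0.50598881,  0.11559279, -0.14669718]), 'torque': array([ 0.01269707, -0.00445913, -0.00665798]), 'grip_force': 0.0, 'grip_width': 0.9979968297248583} 18.700000000000003
```

View pics/top0.png

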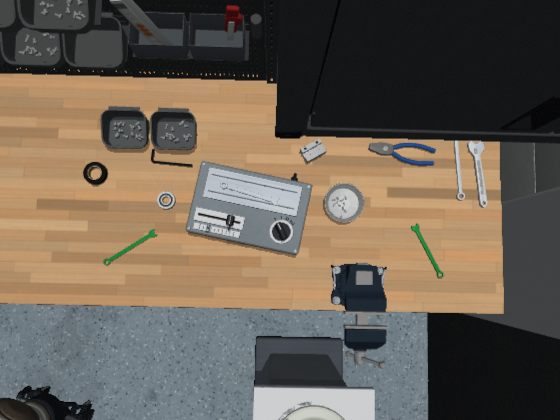

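View pics/side0.png

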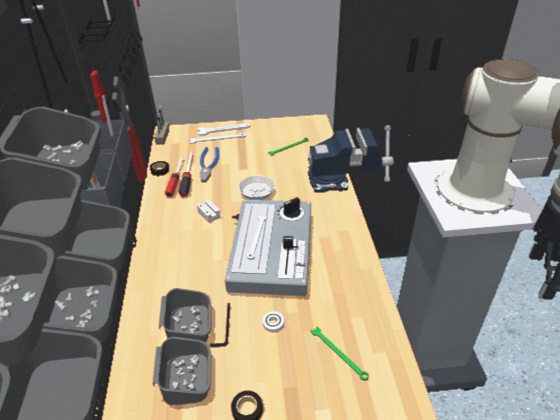

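The top view shows the unit at about (250,208), the slider at (231,221), the dial at (282,231), the plate spanner at (250,190), and the dish, bearing and hex key around the unit. Green spanners lie at (130,247) and (427,250). The side view shows the slider at (288,243) and the dial at (291,208). Next I'll view enlarged crops.

Run:
```python
import cv2
a=cv2.imread("pics/top0.png")[155:260,180:320]; cv2.imwrite("pics/tc.png",cv2.resize(a,None,fx=5.7,fy=5.7,interpolation=cv2.INTER_CUBIC))
a=cv2.imread("pics/side0.png")[190:300,220:320]; cv2.imwrite("pics/sc.png",cv2.resize(a,None,fx=5.4,fy=5.4,interpolation=cv2.INTER_CUBIC))
```

```text
(no output)
```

View pics/tc.png

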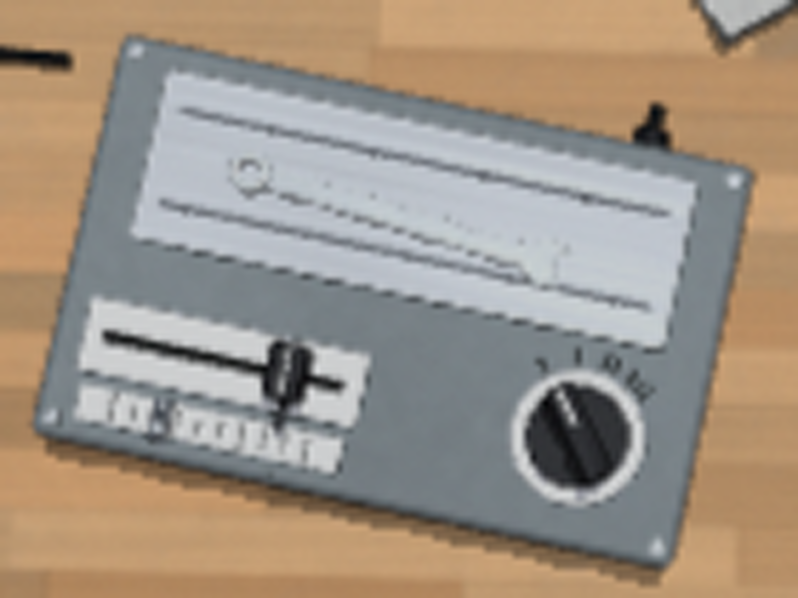

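View pics/sc.png

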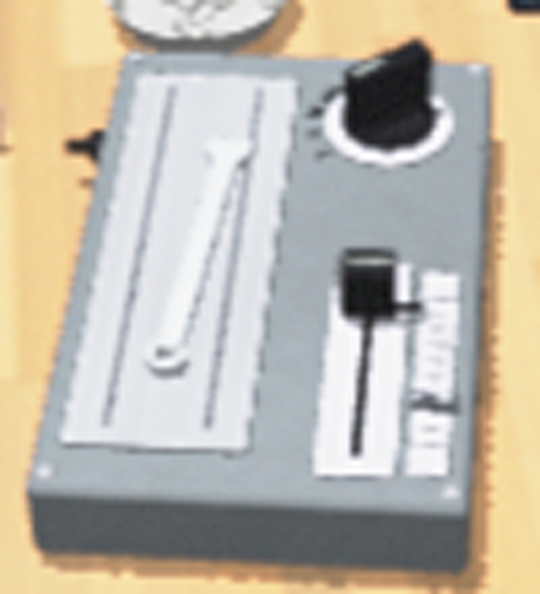

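Slider grip top is at (290,368) in the top crop and (370,258) in the side crop, and the clip is at (160,420) and (433,402). The dial bar's centre is at (577,432) and (388,65). The grey spanner on the plate is the real one. The green ones at top-view (130,247) and (427,250) are decoys, well off the unit.

```bash
cat > h.py <<'E'
import cv2,numpy as np
T=dict(np.load("top0.npz")); S=dict(np.load("side0.npz"))
tp=lambda u:(np.array(u)+.5)/5.7-.5+[180,155]
sp=lambda u:(np.array(u)+.5)/5.4-.5+[220,190]
P=lambda g:g["mtx"]@np.c_[cv2.Rodrigues(g["rvec"].astype(float))[0],g["tvec"].ravel()]
def proj(g,X): return cv2.projectPoints(np.array(X,float).reshape(-1,1,3),g["rvec"].astype(float),g["tvec"].astype(float),g["mtx"],None)[0][:,0]
def tri(a,b):
    X=cv2.triangulatePoints(P(T),P(S),tp(a).reshape(2,1),sp(b).reshape(2,1)); return (X[:3]/X[3]).ravel()
def onplane(g,uv,z):
    M=P(g); H=np.c_[M[:,:2],M[:,2]*z+M[:,3]]; x=np.linalg.solve(H,[*uv,1]); return np.array([x[0]/x[2],x[1]/x[2],z])
E
python3 - <<'E'
from h import *
from scipy.optimize import least_squares
pts={"BL":((125,40),(32,495)),"BR":((752,172),(130,55)),"FR":((665,568),(488,65)),"FL":((38,435),(468,515)),
"slidertop":((290,368),(370,258)),"clip":((160,420),(433,402)),"dialtop":((577,432),(388,65))}
W={k:tri(*v) for k,v in pts.items()}
for k,v in W.items(): print(k,v.round(1))
loc=np.array([[95,150],[95,-150],[-95,-150],[-95,150]])
def wld(p,L):
    c,s=np.cos(p[2]),np.sin(p[2]); L=np.atleast_2d(L); return np.c_[L[:,:2]@np.array([[c,s],[-s,c]])+p[:2],L[:,2]]
o=np.c_[loc,[50]*4]
ot=np.array([tp(pts[k][0]) for k in("BL","BR","FR","FL")]);os=np.array([sp(pts[k][1]) for k in("BL","BR","FR","FL")])
f=lambda p:np.r_[proj(T,wld(p,o))-ot,proj(S,wld(p,o))-os].ravel()
r=least_squares(f,[450,100,-.2]);p=r.x;print(p,r.fun.round(1))
R=np.array([[np.cos(p[2]),-np.sin(p[2])],[np.sin(p[2]),np.cos(p[2])]])
for k,z in(("slidertop",86),("clip",56),("dialtop",93)):
    for g,uv in((T,tp(pts[k][0])),(S,sp(pts[k][1]))):
        w=onplane(g,uv,z);print(k,w.round(1),((w[:2]-p[:2])@R).round(1))
E
```

```text
BL [732.2 311.4  46.4]
BR [677.5  19.6  47. ]
FR [495.9  55.8  50. ]
FL [549.  343.5  44.3]
slidertop [577.9 226.5  86.6]
clip [556.4 287.   54.7]
dialtop [553.1  98.1  90.5]
[ 6.13546678e+02  1.83136689e+02 -1.83425123e-01] [-0.9 -0.9  0.5 -0.5  1.1  1.  -2.1  0.3 -1.3 -0.4 -1.4 -1.1  1.3 -0.7
  1.2 -0.3]
slidertop [579.  226.3  86. ] [-41.9  36.2]
slidertop [576.6 226.2  86. ] [-44.2  35.6]
clip [556.2 286.8  56. ] [-75.3  91.5]
clip [556.8 288.2  56. ] [-75.   92.9]
dialtop [553.4  98.1  93. ] [-43.7 -94.6]
dialtop [553.  101.3  93. ] [-44.6 -91.5]
```

Measured heights agree with the text to within 3 mm: grip top 86.6 against 86, clip 54.7 against 56, dial top 90.5 against 93. The unit's yaw is -0.183. The slider must go about 56 mm to the left. I'll grasp the grip across unit y, starting with the approach above it.

>>> apply_moves(series=[[[0,0,-0.01],[-3,-1.1,0.5],0.2],[[0,0,-0.03],[-7,-2.6,1.2],0.2],[[0,0,-0.05],[-11.5,-4.3,2],0.2],[[0,0,-0.07],[-16,-6,3],0.2],[[0,0,-0.08],[-20.5,-7.7,3.5],0.2],[[0,0,-0.1],[-25,-9.4,4],0.2],[[0,0,-0.11],[-29,-11,5],0.2],[[0,0,-0.12],[-33,-12.5,6],0.2],[[0,0,-0.128],[-36,-13.6,6.5],0.2],[[0,0,-0.128],[-38,-14.4,7],0.2]])

```text
time: 1.1
tcp_pos: [495.3, 291.7, 160.4]
eef_rot: [-3.141, -0.001, 2.956]
contact_force: [-0.2, -0.2, 0.5]
grip_width: 0.597
grip_force: 0.0
```

```bash
cat > s.py <<'E'
import sys,numpy as np
from cell import env
s=env.state(); p=s["tcp_pos"]; y=s["eef_rot"][2]
print("t",s["time"],"tcp",p.round(1),"rot",s["eef_rot"].round(3),"F",s["contact_force"].round(1),"w",round(s["grip_width"]*85,1),"gf",s["grip_force"],"j",s["joints"].round(2))
if len(sys.argv)>4:
    t=np.array(list(map(float,sys.argv[1:4])))-p; yt=float(sys.argv[4])
    print("tool shift cm",(np.array([np.cos(y)*t[0]+np.sin(y)*t[1],np.sin(y)*t[0]-np.cos(y)*t[1],-t[2]])/10).round(2),"turn z",(-(((yt-y)+np.pi)%(2*np.pi)-np.pi)).round(3))
E
python3 s.py 578 226 120 2.958
```

```text
t 1.1 tcp [495.3 291.7 160.4] rot [-3.141e+00 -1.000e-03  2.956e+00] F [-0.2 -0.2  0.5] w 50.8 gf 0.0 j [ 0.32  0.22  1.67 -0.    1.25 -1.06]
tool shift cm [-9.34 -4.92  4.04] turn z -0.002
```

>>> apply_moves(series=[[[0,0,0],[-3,-1.6,0.5],0.2],[[0,0,0],[-6.3,-3.3,1],0.2],[[0,0,0],[-8.5,-4.5,1.5],0.2],[[0,0,0],[-9.3,-4.9,2],0.2],[[0,0,0],[-9.3,-4.9,3],0.2],[[0,0,0],[-9.3,-4.9,3.5],0.2],[[0,0,0],[-9.3,-4.9,4],0.2],[[0,0,0],[-9.3,-4.9,4.5],0.2],[[0,0,0],[-9.3,-4.9,5],0.2],[[0,0,0],[-9.3,-4.9,5],0.2]])

```text
time: 2.1
tcp_pos: [575.6, 228.7, 110.5]
eef_rot: [-3.141, -0.001, 2.958]
contact_force: [-0.4, 0.1, -0.8]
grip_width: 0.6
grip_force: 0.0
```

```bash
python3 s.py 578 226 61 2.958
python3 - <<'E'
from cell import get_image
import cv2
a=get_image("side")["frame"][170:300,210:350,::-1]; cv2.imwrite("pics/s1.png",cv2.resize(a,None,fx=4.5,fy=4.5,interpolation=cv2.INTER_CUBIC))
E
```

```text
t 2.1 tcp [575.6 228.7 110.5] rot [-3.141e+00 -1.000e-03  2.958e+00] F [-0.4  0.1 -0.8] w 51.0 gf 0.0 j [ 0.18  0.39  1.57  0.    1.19 -1.2 ]
tool shift cm [-0.29 -0.22  4.95] turn z 0.0
```

View pics/s1.png

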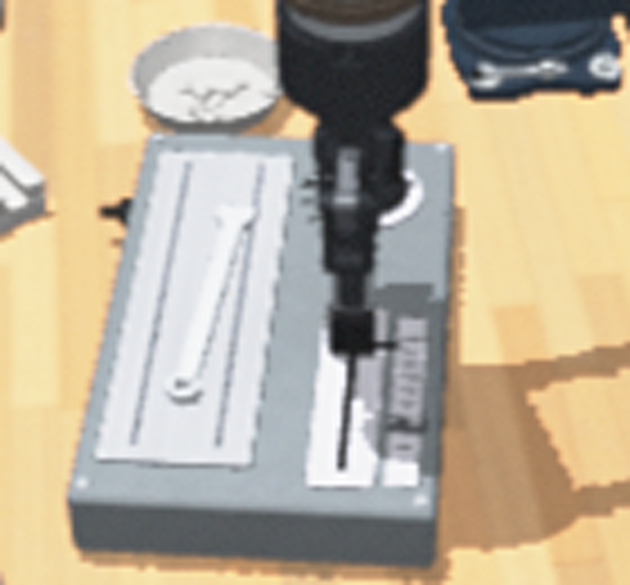

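The gripper stands straight above the slider grip at (352,330), with the fingers in line with the track. Now I'll lower and close gently.

>>> apply_moves(series=[[[0,0,0],[-0.2,-0.2,0.8],0.2],[[0,0,0],[-0.3,-0.2,1.8],0.2],[[0,0,0],[-0.3,-0.2,2.8],0.2],[[0,0,0],[-0.3,-0.2,3.8],0.2],[[0,0,0],[-0.3,-0.2,4.5],0.2],[[0,0,0],[-0.3,-0.2,4.8],0.2],[[0,0,0],[-0.3,-0.2,4.8],-0.2],[[0,0,0],[-0.3,-0.2,4.8],-0.8],[[0,0,0],[-0.3,-0.2,4.8],-0.8],[[0,0,0],[-0.3,-0.2,4.8],-0.8]], force=20)

```text
time: 3.15
tcp_pos: [579.3, 226.2, 63.9]
eef_rot: [3.141, 0.001, 2.958]
contact_force: [-0.4, 0.5, 1.2]
grip_width: 0.209
grip_force: 25.7
```

```bash
python3 s.py 588.2 281.1 62 2.958
```

```text
t 3.15 tcp [579.3 226.2  63.9] rot [3.141e+00 1.000e-03 2.958e+00] F [-0.4  0.5  1.2] w 17.8 gf 25.744153261184692 j [ 0.18  0.45  1.59  0.    1.1  -1.21]
tool shift cm [0.13 5.56 0.19] turn z -0.0
```

>>> apply_moves(series=[[[0,0,0],[0,0.3,0],-0.8],[[0,0,0],[0,1.0,0],-0.8],[[0,0,0],[0,1.9,0],-0.8],[[0,0,0],[0,2.8,0],-0.8],[[0,0,0],[0,3.7,0],-0.8],[[0,0,0],[0,4.5,0],-0.8],[[0,0,0],[0,5.1,0],-0.8],[[0,0,0],[0,5.5,0],-0.8],[[0,0,0],[0,5.6,0],-0.8],[[0,0,0],[0,5.6,0],-0.8]])

```text
time: 4.15
tcp_pos: [589.9, 282.1, 63.9]
eef_rot: [3.14, 0.001, 2.958]
contact_force: [0.2, 0.6, 4.4]
grip_width: 0.204
grip_force: 26.3
```

```bash
python3 s.py 589.3 281.1 62 2.958
python3 - <<'E'
from cell import get_image
import cv2,numpy as np
a=get_image("side")["frame"][225:290,260:330,::-1]; a=cv2.resize(a,None,fx=8,fy=8,interpolation=cv2.INTER_CUBIC)
cv2.imwrite("pics/s2.png",a)
E
```

```text
t 4.15 tcp [589.9 282.1  63.9] rot [3.140e+00 1.000e-03 2.958e+00] F [0.2 0.6 4.4] w 17.3 gf 26.33703500032425 j [ 0.26  0.52  1.49  0.    1.13 -1.13]
tool shift cm [ 0.04 -0.11  0.19] turn z 0.0
```

View pics/s2.png

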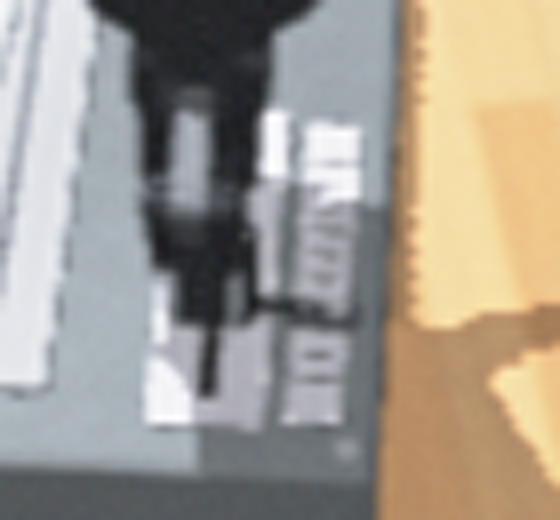

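The pointer at (270,303) runs into the clip at (320,310), so they are level within about 2 mm. I'll release, rise and check from above.

>>> apply_moves(series=[[[0,0,0],[0,-0.05,0],-0.8],[[0,0,0],[0,-0.05,0],-0.4],[[0,0,0],[0,-0.05,0],-0.2],[[0,0,0],[0,-0.05,0],-0.1],[[0,0,0],[0,-0.05,-1],-0.1],[[0,0,0],[0,-0.05,-2.5],-0.1],[[0,0,0],[0,-0.05,-4.5],-0.1],[[0,0,0],[0,-2,-6],-0.1],[[0,0,0],[0,-5,-7],-0.1],[[0,0,0],[0,-9,-7],-0.1]])

```text
time: 5.2
tcp_pos: [574.6, 192.8, 137.4]
eef_rot: [3.139, 0.006, 2.96]
contact_force: [0.5, -0.1, 0.6]
grip_width: 0.448
grip_force: 0.0
```

```bash
python3 s.py 553.2 99.5 120 3.618
```

```text
t 5.2 tcp [574.6 192.8 137.4] rot [3.139 0.006 2.96 ] F [ 0.5 -0.1  0.6] w 38.0 gf 0.0 j [ 0.12  0.32  1.6   0.    1.22 -1.26]
tool shift cm [ 0.42 -9.57  1.74] turn z -0.658
```

>>> apply_moves(series=[[[0,0,-0.08],[0.1,-1,0],0],[[0,0,-0.18],[0.2,-3,0],0],[[0,0,-0.3],[0.3,-5,0],0],[[0,0,-0.42],[0.4,-7,0],0],[[0,0,-0.54],[0.4,-8.5,0.3],0],[[0,0,-0.62],[0.4,-9.3,0.6],0],[[0,0,-0.658],[0.4,-9.6,1],0],[[0,0,-0.658],[0.4,-9.6,1.5],0],[[0,0,-0.658],[0.4,-9.6,1.7],0],[[0,0,-0.658],[0.4,-9.6,1.7],0]])

```text
time: 6.2
tcp_pos: [551.3, 99.1, 116.4]
eef_rot: [3.142, 0.0, -2.668]
contact_force: [0.6, -0.5, 0.7]
grip_width: 0.498
grip_force: 0.0
```

```bash
python3 s.py 553.2 99 68 3.618
python3 - <<'E'
from cell import get_image
import cv2,numpy as np
b=get_image("side")["frame"][185:290,230:330,::-1];a=get_image("top")["frame"][190:255,185:310,::-1]
r=lambda m:cv2.resize(m,(390,int(m.shape[0]*390/m.shape[1])),interpolation=cv2.INTER_CUBIC)
a,b=r(a),r(b);c=np.zeros((max(len(a),len(b)),780,3),np.uint8);c[:len(a),:390]=a;c[:len(b),390:]=b
cv2.imwrite("pics/c3.png",c)
E
```

```text
t 6.2 tcp [551.3  99.1 116.4] rot [ 3.142  0.    -2.668] F [ 0.6 -0.5  0.7] w 42.3 gf 0.0 j [-0.04  0.24  1.75  0.    1.16 -2.08]
tool shift cm [-0.17 -0.1   4.84] turn z -0.003
```

View pics/c3.png

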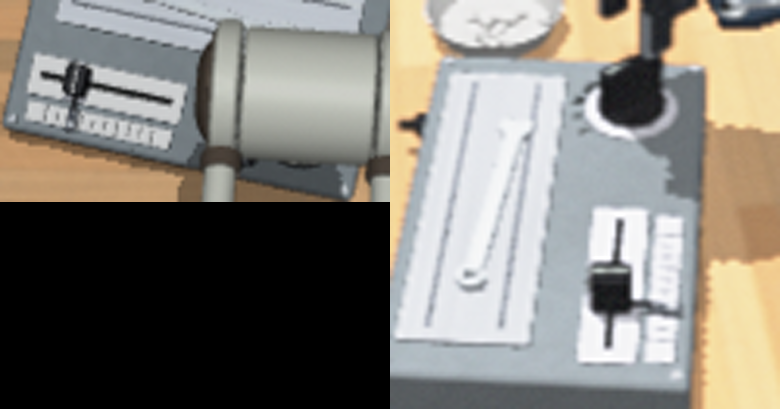

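From above, the pointer at (76,100) meets the clip at (72,120), and their offset matches the unit's tilt. The side view agrees at (640,308), so the slider is set. The spanner hasn't moved, and the gripper stands over the dial's bar. Next I'll lower onto it and grip.

>>> apply_moves(series=[[[0,0,0],[-0.1,-0.1,0.5],0],[[0,0,0],[-0.2,-0.1,1.3],0],[[0,0,0],[-0.2,-0.1,2.2],0],[[0,0,0],[-0.2,-0.1,3.1],0],[[0,0,0],[-0.2,-0.1,4],0],[[0,0,0],[-0.2,-0.1,4.6],0],[[0,0,0],[-0.2,-0.1,4.8],0],[[0,0,0],[-0.2,-0.1,4.8],-0.6],[[0,0,0],[-0.2,-0.1,4.8],-1],[[0,0,0],[-0.2,-0.1,4.8],-1]], force=60)

```text
time: 7.3
tcp_pos: [554.3, 98.1, 68.9]
eef_rot: [-3.14, 0.001, -2.667]
contact_force: [0.2, -4.3, 0.1]
grip_width: 0.148
grip_force: 61.1
```

>>> apply_moves(series=[[[0,0,0],[0,0,0],-1],[[0,0,0],[0,0,0],-1],[[0,0,0],[0,0,0],-1],[[0,0,0.03],[0,0,0],-1],[[0,0,0.06],[0,0,0],-1],[[0,0,0.1],[0,0,0],-1],[[0,0,0.15],[0,0,0],-1],[[0,0,0.2],[0,0,0],-1],[[0,0,0.2],[0,0,0],-1],[[0,0,0.2],[0,0,0],-1]], force=60)

```text
time: 8.3
tcp_pos: [554.4, 97.9, 68.9]
eef_rot: [-3.14, 0.001, -2.867]
contact_force: [1.3, -5.8, 0.2]
grip_width: 0.154
grip_force: 61.2
```

```bash
python3 s.py; python3 -c "
from cell import env;print(env.state()['torque'])"
```

```text
t 8.3 tcp [554.4  97.9  68.9] rot [-3.140e+00  1.000e-03 -2.867e+00] F [ 1.3 -5.8  0.2] w 13.1 gf 61.20106101036072 j [-0.04  0.31  1.76 -0.    1.07 -1.88]
[-0.8455635  -0.18229956  0.03770334]
```

Gripped at about 13 mm, and it turns with low forces. Continuing the turn.

>>> apply_moves(series=[[[0,0,0.08],[0,0,0],-1],[[0,0,0.18],[0,0,0],-1],[[0,0,0.28],[0,0,0],-1],[[0,0,0.38],[0,0,0],-1],[[0,0,0.48],[0,0,0],-1],[[0,0,0.58],[0,0,0],-1],[[0,0,0.68],[0,0,0],-1],[[0,0,0.78],[0,0,0],-1],[[0,0,0.88],[0,0,0],-1],[[0,0,0.95],[0,0,0],-1]], force=60)

```text
time: 9.3
tcp_pos: [554.3, 97.0, 68.9]
eef_rot: [-3.14, 0.003, 2.463]
contact_force: [0.5, -9.8, 1.4]
grip_width: 0.152
grip_force: 61.2
```

```bash
python3 s.py; python3 -c "
from cell import env;print(env.state()['torque'])"
```

```text
t 9.3 tcp [554.3  97.   68.9] rot [-3.140e+00  3.000e-03  2.463e+00] F [ 0.5 -9.8  1.4] w 12.9 gf 61.21531784534454 j [-0.04  0.31  1.76 -0.    1.07 -0.93]
[-1.53897709 -0.16099723  0.12096349]
```

>>> apply_moves(series=[[[0,0,0.03],[0,0,0],-1],[[0,0,0.07],[-0.05,-0.05,0],-1],[[0,0,0.11],[-0.1,-0.1,0],-1],[[0,0,0.15],[-0.1,-0.1,0],-1],[[0,0,0.18],[-0.1,-0.1,0],-1],[[0,0,0.2],[-0.1,-0.1,0],-1],[[0,0,0.2],[-0.1,-0.1,0],-1],[[0,0,0.2],[-0.1,-0.1,0],-1],[[0,0,0.2],[-0.1,-0.1,0],-1],[[0,0,0.2],[-0.1,-0.1,0],-1]], force=60)

```text
time: 10.3
tcp_pos: [554.3, 96.7, 69.0]
eef_rot: [-3.141, 0.003, 2.269]
contact_force: [-0.2, -4.7, 1.7]
grip_width: 0.15
grip_force: 63.5
```

```bash
python3 s.py
python3 - <<'E'
from cell import env,get_image
import cv2,numpy as np
print(env.state()['torque'])
b=get_image("side")["frame"][185:290,230:330,::-1];a=get_image("top")["frame"][155:260,180:320,::-1]
r=lambda m:cv2.resize(m,(390,int(m.shape[0]*390/m.shape[1])),interpolation=cv2.INTER_CUBIC)
a,b=r(a),r(b);c=np.zeros((max(len(a),len(b)),780,3),np.uint8);c[:len(a),:390]=a;c[:len(b),390:]=b
cv2.imwrite("pics/c4.png",c)
E
```

```text
t 10.3 tcp [554.3  96.7  69. ] rot [-3.141e+00  3.000e-03  2.269e+00] F [-0.2 -4.7  1.7] w 12.8 gf 63.53627800941467 j [-0.04  0.31  1.76 -0.    1.07 -0.74]
[-0.82185507 -0.16931861  1.06704142]
```

View pics/c4.png

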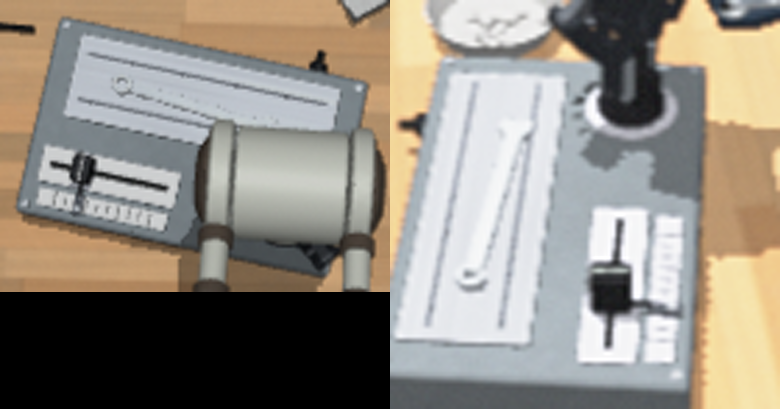

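The moment about z jumped from 0.12 to 1.07 N m after 1.35 rad of turning, so the dial is at its end stop. The slider, at (82,170) top and (612,288) side, still stands at the clip, and the spanner hasn't moved. I'll hold for a second, then hand in.

>>> apply_moves(series=[[[0,0,0],[0,0,0],-1],[[0,0,0],[0,0,0],-1],[[0,0,0],[0,0,0],-1],[[0,0,0],[0,0,0],-1],[[0,0,0],[0,0,0],-1],[[0,0,0],[0,0,0],-1],[[0,0,0],[0,0,0],-1],[[0,0,0],[0,0,0],-1],[[0,0,0],[0,0,0],-1],[[0,0,0],[0,0,0],-1]], force=60)

```text
time: 11.4
tcp_pos: [554.2, 96.7, 69.0]
eef_rot: [-3.141, 0.003, 2.269]
contact_force: [-0.2, -5.9, 1.4]
grip_width: 0.149
grip_force: 63.5
```

```bash
python3 -c "
from cell import env,sign_off;s=env.state();print(s['torque'],s['eef_rot']);print(sign_off())"
```

```text
[-0.84043896 -0.16609318  1.03518962] [-3.14116100e+00  2.61240529e-03  2.26897897e+00]
the job is handed in; nothing more can be done
None
```

I handed the job in at about 11.4 s with the slider level with the clip to within about 2 mm by camera, the dial held against its end stop, and the spanner still on the plate; the hand-in returned no verdict.

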